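Hold a pad-eye home on the angle table for clamping

TASK

Three welded steel pad-eyes lie on the bench; pick up the one whose base plate just fits between the two brass guide strips of the locked tilting table. Tilt it to the slope of the table, set its base between the strips, flat on the sloped face with its lower edge against the bottom stop, and press it firmly onto the face (about 15 N) so that it could be clamped. Finish while still gripping and pressing it there, and leave the other pad-eyes, the paste tin and the marker where they are.

Things in the scene. Friction and masses are not known exactly. Their poses are not given: they have to be found in the camera images.
- padeye_mid: the pad-eye that fits the nest: dark steel base plate 80 (x) x 60 (y) x 8 mm thick with a bright upright lug welded on its middle. 0.34 to 0.50 kg. It is the same turned half round. Origin at the centre of the underside, z up through the lug. Starts lying flat on the bench.
- lug_mid (a point): middle of that pad-eye's lug, 33 mm above its underside; axes as the pad-eye's. The lug is 44 mm long along x and 12 mm thick along y (grip it across this), stands from 8 to 50 mm above the underside, its head rounded to a radius of 22 mm, with a dark eye hole; weld beads of 3 mm along its foot.
- padeye_small: smaller pad-eye of the same make, base plate 64 x 44 x 8 mm, lug 38 mm long, 10 mm thick, top at 47 mm; too narrow for the nest. Origin at the centre of the underside. To be left alone
- padeye_large: larger pad-eye of the same make, base plate 84 x 76 x 10 mm, lug 48 mm long, 14 mm thick, top at 54 mm; too wide for the nest. Origin at the centre of the underside. To be left alone
- nest_seat (a point): where the centre of the fitting pad-eye's underside lies when fully home. Axes: x straight up the slope (along the guide strips), y across it, z out of the sloped face, which is the plane z = 0. The bottom stop's face is at x = -40 mm; the guide strips' inner faces are at y = -32.5 and +32.5 mm, so the base has 2.5 mm of play to each side.
- angle_table: the tilting steel plate (136 x 104 mm) on a green base, sloping 14 to 30 degrees, low edge roughly to the left (+y); locked. Dark stop bar across the low edge, 7 mm high; two brass strips 100 mm long, 14 mm wide, 6 mm high, with 2 mm chamfers inside. Nothing else rises above the face; lock knobs are lower. Origin on the hinge, 24 mm under the face and 50 mm down the slope from the seat.
- paste_tin: tin of paste with red lid, 69 mm diameter, 50 mm high; bystander
- marker: white paint marker with black cap, 127 mm long, lying; bystander
There are look-alikes about, which are no part of the job. What is shaped like the padeye_mid but blue is not meant.

How it is judged:
By the outcome, as a careful person would: the job done as asked, in the order asked, and still so for the second after the job is handed in, while the arm keeps its last pose, push and grip.
It also fails if it takes over 51 s, if anything falls off the work surface, if the arm or the gripper's body presses on something with over 40 N, if the wrist force passes 120 N, or if a joint passes its speed limit or range.

ROBOT

A 6-joint arm with a two-finger parallel gripper is mounted at the origin on a cart in front of the work surface, level with it; the furniture and walls round the work are solid. World frame = base frame: x ahead of the robot, y to its left, z up, the work surface at z = 0. Lengths are in m, angles in rad, forces in N, time in s.
With the tool pointing down it reaches from about 0.35 to 0.8 m from the base axis. Payload 7.3 kg.
Tool frame: the origin (TCP) lies between the finger pads; the fingertips stand 25 mm ahead of it and the grasp point (between the pads) lies 6 mm ahead of it (r.tip_extent is the distance from the TCP to the fingertips, in m); z points along the fingers, y is the line along which they close (so a half turn about z gives the same grasp; the last joint's range is limited). The gripper opens to 85 mm and grips with 20 to 120 N. Pads are 22 mm wide; open, the fingers measure 114 mm over their backs; the gripper's body (76 mm by 85 mm) begins 54 mm behind the grasp point. The pads swing forward as they close: fully open they stand 13 mm farther back than shut.
Start: joints at [1.093, 0.342, 1.524, -0, 1.275, -0.146], TCP at [0.171, 0.496, 0.256] pointing down, gripper open.
Joint ranges: [-2.53, 2.53], [-0.77, 2.02], [0.04, 2.7], [-1, 4.14], [0.28, 2.66], [-3.11, 3.11]. Speed limits (rad/s): [2.57, 2.57, 3.14, 3.14, 3.14, 3.14].

INTERFACE

Orientations are given as a unit quaternion [x, y, z, w].
In Python, from workcell import r, command_gripper, optics gives the robot as it stands. The module is installed in compiled form; this text tells all that it offers. Calls block until the motion is done:
- r.reach(position, orientation): joint-space move of the TCP to a pose.
- r.move_straight(position, orientation=None, speed=0.15, max_force=None): straight line of the TCP; orientation=None keeps the orientation; speed is the mean speed in m/s. With max_force (N) it stops when the force on the tool has changed by that much, and returns True; else False.
- r.movej(angles): joint-space move.
- command_gripper(opening, force=None): finger opening in m; force is the grip in N (None keeps the last); returns when the fingers have stopped.
- r.hold(seconds).
- r.solve_ik(position, orientation): joint angles nearest the present ones, or None.
- r.read_state(): the state.
- optics.get_image(name): name is "side" or "top" or "wrist"; returns (picture, depth): 400x640x3 uint8, red, green, blue; 400x640 float32, m along the optical axis (not along the pixel's ray), 0 where there is no reading.
- optics.camera_model(name): a dict with "K" (3x3 intrinsics, pixels), "k1" (the pictures are not rectified: a ray, as slopes to the right and down, at radius r is drawn at 1 + k1 r^2 times it, then the intrinsics apply), "R" (3x3) and "t" (3): a world point X has camera coordinates R X + t; the wrist camera has in their place "tool_from_camera" (4x4, takes a point from camera to tool coordinates, whose origin is the TCP and whose axes are the flange's). Camera axes: x right, y down, z forward; pixel columns grow to the right and rows downward; lengths in m; the calibration is good to about 2 mm. A picture is of the moment at which its call begins: read the wrist's pose just before it. camera_model takes no time and is no camera call.
A pose or a line that the arm cannot do raises r.PlanningError and nothing moves.
- r.finish_job(): hands the job in; it is judged then, once.
The state is a dict: "time_s": time; "joint_positions": joint angles; "dq": joint speeds; "tau": joint torques, N m; "eef_pos": TCP position; "eef_rot": TCP orientation; "contact_force": force on the tool from outside, world axes, zero at the start; "torque": the same for the moment, N m; "grip_width": finger opening in m; "grip_force": force on a finger pad.
Only numpy, scipy, OpenCV 4.12 (cv2) and the standard library are available. Lean on these libraries where they do the work, as an engineer would, in place of code of your own. Each camera call takes 0.05 s, during which the arm holds its last target. There are 200 camera calls.

## Working session

There is one attempt and no reset: what is moved stays moved. The work goes in short steps, each a Python script; the robot and the scene stay as the last script left them, time stands still between calls to the robot, and variables do not carry over. Pictures are saved under pics/ and viewed, at most 10 in all, crops included, and the job is handed in when it is done.

```bash
mkdir -p pics
cat > h.py <<'E'
import numpy as np, cv2
from scipy.spatial.transform import Rotation as R
from workcell import r, command_gripper, optics
def grab(name):
    s=r.read_state(); im,d=optics.get_image(name); m=optics.camera_model(name)
    if name=='wrist':
        T=np.eye(4);T[:3,:3]=R.from_quat(s['eef_rot']).as_matrix();T[:3,3]=s['eef_pos']
        C=T@np.array(m['tool_from_camera'])
    else:
        C=np.eye(4);C[:3,:3]=np.array(m['R']).T;C[:3,3]=-np.array(m['R']).T@np.array(m['t'])
    return im,d,np.array(m['K']),m['k1'],C
def rays(uv,K,k1):
    uv=np.asarray(uv,float).reshape(-1,1,2)
    p=cv2.undistortPoints(uv,K,np.array([k1,0,0,0.]))[:,0]
    return np.c_[p,np.ones(len(p))]
def onplane(uv,g,z=0.,n=(0,0,1)):
    _,_,K,k1,C=g; d=rays(uv,K,k1)@C[:3,:3].T; n=np.array(n,float)
    return C[:3,3]+d*((z-n@C[:3,3])/(d@n))[:,None]
def cloud(g):
    im,d,K,k1,C=g; v,u=np.mgrid[:d.shape[0],:d.shape[1]]
    P=rays(np.c_[u.ravel(),v.ravel()],K,k1)*d.reshape(-1,1)
    P=P@C[:3,:3].T+C[:3,3]; P[d.ravel()<=0]=np.nan
    return P.reshape(d.shape+(3,))
def save(n,im): cv2.imwrite('pics/%s.png'%n,im[:,:,::-1])
E
python3 - <<'E'
from h import *
for n in('top','side'):
    g=grab(n); save(n,g[0]); np.savez(n+'.npz',im=g[0],d=g[1],K=g[2],k1=g[3],C=g[4])
    print(n,g[4][:3,3].round(3),(g[1]>0).mean())
print(r.read_state()['time_s'])
E
```

```text
top [ 0.445 -0.057  1.63 ] 0.996234375
side [0.503 0.706 0.736] 0.99614453125
0.1
```

View pics/top.png

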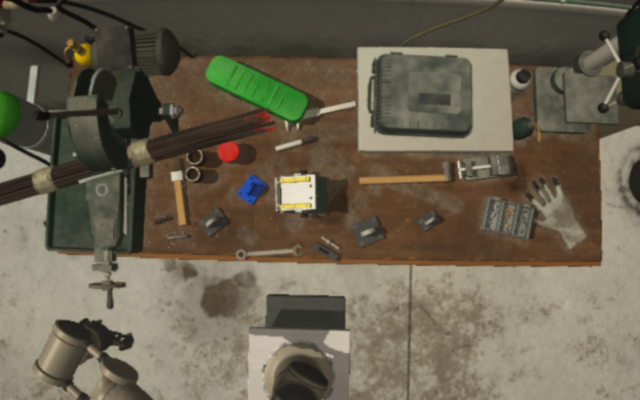

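View pics/side.png

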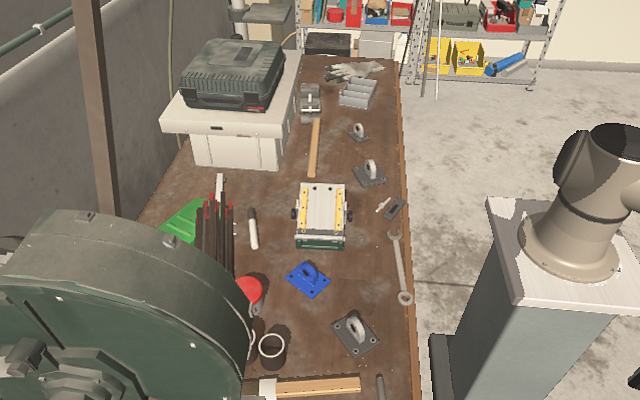

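The top view shows three grey pad-eyes at about (214,221), (368,231) and (429,221). The blue look-alike is at (252,188), and the table is at (298,193) with its low edge to the left. The side view shows the same layout, with the pad-eyes at (355,333), (369,174) and (357,132). Next I'll measure the plates and the sloped face.

Run:
```python
from h import *
def load(n): z=np.load(n+'.npz'); return z['im'],z['d'],z['K'],float(z['k1']),z['C']
for n,pts in(('top',[(214,221),(368,231),(429,221)]),('side',[(355,333),(369,174),(357,132)])):
    g=load(n); hsv=cv2.cvtColor(g[0],cv2.COLOR_RGB2HSV); P=cloud(g)
    for (u,v) in pts:
        w=45 if n=='side' and v>300 else 24
        m=((hsv[...,1]<60)).astype(np.uint8); roi=np.zeros_like(m); roi[v-w:v+w,u-w:u+w]=1; m&=roi
        k,l,st,c=cv2.connectedComponentsWithStats(m)
        i=1+np.argmax(st[1:,4]); mm=l==i
        X=onplane(np.argwhere(mm)[:,::-1],g,0.008)
        rect=cv2.minAreaRect((X[:,:2]*1000).astype(np.float32))
        print(n,(u,v),st[i],np.round(rect[0]),np.round(rect[1]),round(rect[2]),'zmax',np.nanpercentile(P[mm][:,2],[5,50,99]).round(3))
g=load('top');P=cloud(g)
Q=P[172:215,276:322].reshape(-1,3);print(np.nanmin(Q[:,2]))
im=g[0][150:250,190:450]; save('c1',cv2.resize(im,None,fx=3,fy=3,interpolation=cv2.INTER_CUBIC))
# face of table
sub=P[176:212,280:316].reshape(-1,3); sub=sub[sub[:,2]>0.03]
best=None;rng=np.random.default_rng(0)
for _ in range(300):
    a,b,c=sub[rng.choice(len(sub),3,False)];nn=np.cross(b-a,c-a)
    if np.linalg.norm(nn)<1e-6: continue
    nn/=np.linalg.norm(nn); inl=abs((sub-a)@nn)<.0025
    if best is None or inl.sum()>best.sum(): best=inl
s=sub[best];c=s.mean(0);nn=np.linalg.svd(s-c)[2][2];nn*=np.sign(nn[2])
print('face',c,nn,np.degrees(np.arccos(nn[2])),best.sum(),len(sub),s.min(0),s.max(0))
```

```text
top (214, 221) [199 208  28  28 422] [477. 281.] [56. 77.] 38 zmax [0.001 0.008 0.053]
top (368, 231) [351 217  33  30 600] [ 458. -206.] [73. 82.] 23 zmax [0.004 0.011 0.057]
top (429, 221) [418 210  21  21 243] [ 497. -399.] [41. 61.] 37 zmax [0.003 0.01  0.05 ]
side (355, 333) [ 331  312   49   47 1230] [478. 283.] [61. 82.] 39 zmax [0.005 0.008 0.05 ]
side (369, 174) [352 159  36  29 631] [ 464. -213.] [ 80. 112.] 23 zmax [0.004 0.011 0.055]
side (357, 132) [347 123  23  20 247] [ 503. -409.] [ 59. 105.] 21 zmax [0.002 0.011 0.048]
-0.011160098437774657
face [0.56725878 0.00983197 0.08153728] [1.22007785e-04 4.17782288e-01 9.08547162e-01] 24.69465416278506 588 1261 [ 0.51364266 -0.04172962  0.05418346] [0.62014947 0.06857149 0.10659438]
```

View pics/c1.png

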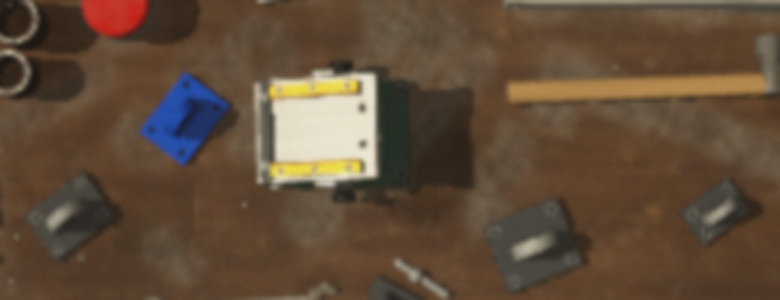

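The middle-sized plate is the one at (0.477, 0.282). It measures about 60x80 mm in both views, with its lug top at about 50 mm. Its long axis runs at -52°, and the face slopes about 24.7°. Next I'll check IK for both grasp signs and take a wrist look at the nest and the pad-eye.

```bash
cat >> h.py <<'E'
def quat(x,z):
    x=np.array(x,float);z=np.array(z,float);z/=np.linalg.norm(z);x-=z*(x@z);x/=np.linalg.norm(x)
    return R.from_matrix(np.c_[x,np.cross(z,x),z]).as_quat()
def savez(n,g): np.savez(n+'.npz',im=g[0],d=g[1],K=g[2],k1=g[3],C=g[4])
def load(n): z=np.load(n+'.npz'); return z['im'],z['d'],z['K'],float(z['k1']),z['C']
E
python3 - <<'E'
from h import *
a=np.radians(-52); n=np.array([0,.418,.9085]); m=optics.camera_model('wrist')
print(np.round(m['tool_from_camera'],3),m['K'][0][0],r.tip_extent)
for s in(1,-1):
    q1=quat([s*np.cos(a),s*np.sin(a),0],[0,0,-1]); q2=quat([0,-s,0],-n)
    for p,q in(([.477,.282,.2],q1),([.477,.282,.03],q1),([.567,.01,.12],q2),([.567,.05,.25],q2)):
        j=r.solve_ik(p,q); print(s,p,None if j is None else np.round(j,2))
E
```

```text
[[ 0.    -0.952 -0.307  0.079]
 [ 1.     0.     0.    -0.   ]
 [-0.    -0.307  0.952 -0.118]
 [ 0.     0.     0.     1.   ]] 297.03067046802073 0.025
1 [0.477, 0.282, 0.2] [ 0.4   0.44  1.53 -0.    1.17  2.87]
1 [0.477, 0.282, 0.03] [ 0.4   0.67  1.69 -0.    0.78  2.87]
1 [0.567, 0.01, 0.12] [ 0.09  0.61  1.56 -0.5   1.06 -2.78]
1 [0.567, 0.05, 0.25] [ 0.16  0.49  1.38 -0.44  1.36 -2.87]
-1 [0.477, 0.282, 0.2] [ 0.4   0.44  1.53 -0.    1.17 -0.27]
-1 [0.477, 0.282, 0.03] [ 0.4   0.67  1.69 -0.    0.78 -0.27]
-1 [0.567, 0.01, 0.12] [ 0.09  0.61  1.56 -0.5   1.06  0.36]
-1 [0.567, 0.05, 0.25] [ 0.16  0.49  1.38 -0.44  1.36  0.27]
```

Run:
```python
from h import *
a=np.radians(-52); n=np.array([0,.418,.9085])
q1=quat([-np.cos(a),-np.sin(a),0],[0,0,-1]); q2=quat([0,1,0],-n)
r.reach(np.array([.567,.01,.082])+n*.13,q2); g=grab('wrist'); savez('wn',g); save('wn',g[0])
r.reach([.477,.282,.16],q1); g=grab('wrist'); savez('wp',g); save('wp',g[0])
print(r.read_state()['time_s'])
```

```text
3.275
```

View pics/wn.png

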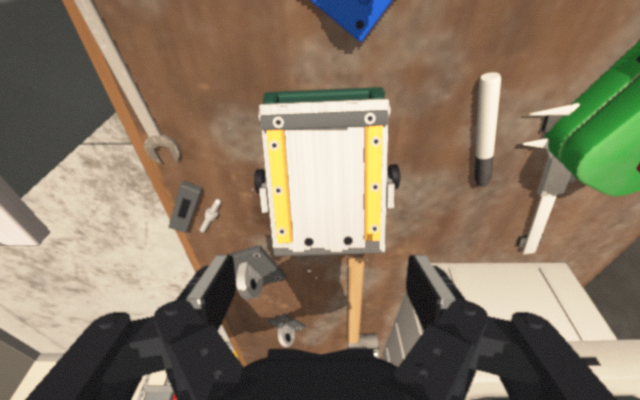

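View pics/wp.png

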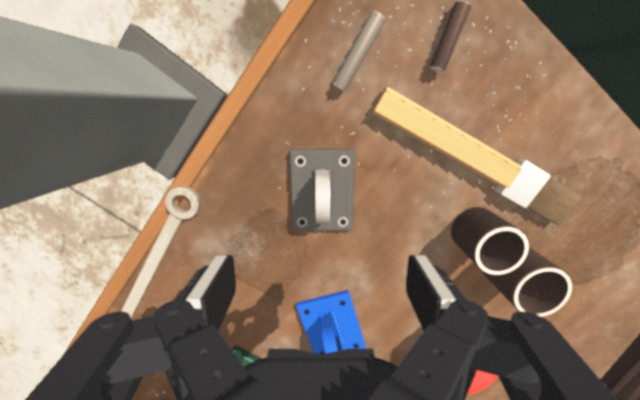

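The wrist view of the nest shows strips at columns 278 and 374 and the stop bar's inner edge at row ~130. The wrist view of the pad-eye shows the plate spanning (290–355, 150–233) with its lug at (322,195), nearly square to the tool. Next I'll measure both with rays.

```bash
cat > meas.py <<'E'
from h import *
def fitplane(s):
    for _ in range(6):
        c=s.mean(0);n=np.linalg.svd(s-c,full_matrices=False)[2][2];n*=np.sign(n[2]);e=abs((s-c)@n);s=s[e<max(.001,2*e.std())]
    return c,n,len(s)
def strips(g,mask_off=None):
    hsv=cv2.cvtColor(g[0],cv2.COLOR_RGB2HSV)
    return ((hsv[...,0]>18)&(hsv[...,0]<34)&(hsv[...,1]>110)&(hsv[...,2]>120)).astype(np.uint8)
E
python3 - <<'E'
from meas import *
g=load('wn');P=cloud(g)
c,n,k=fitplane(P[140:232,294:358].reshape(-1,3)); print('face',c.round(4),n.round(4),np.degrees(np.arccos(n[2])).round(2),k)
m=strips(g); m[:100]=0;m[250:]=0;m[:,:255]=0;m[:,395:]=0
k,l,st,cc=cv2.connectedComponentsWithStats(m); idx=[i for i in range(1,k) if st[i,4]>200]
for i in idx: print(st[i])
up=np.array([0,-1,0.]);up-=n*(up@n);up/=np.linalg.norm(up)
S=[]
for i in idx:
    X=onplane(np.argwhere(l==i)[:,::-1],g,n@c+.006,n); 
    rc=cv2.minAreaRect(np.c_[X@up,X@np.cross(n,up)].astype(np.float32)*1000); print('strip',X.mean(0).round(4),np.round(rc,1) if 0 else rc)
    vx=np.linalg.svd(X-X.mean(0),full_matrices=False)[2][0]; vx*=np.sign(vx@up); S.append((X.mean(0),vx)); print('dir',vx.round(4))
ux=S[0][1]+S[1][1];ux-=n*(ux@n);ux/=np.linalg.norm(ux);uy=np.cross(n,ux);mid=(S[0][0]+S[1][0])/2
print('sep',(S[0][0]-S[1][0])@uy,'ux',ux.round(4))
gray=g[0].mean(2)
for u in(300,315,330,345): print(u,gray[104:140,u].astype(int))
for u in(300,320,340):
  col=gray[112:140,u]; v=112+np.argmax(np.diff(col))+.5; E=onplane([(u,v)],g,n@c+.007,n)[0]; print(v,'stop x',((E-mid)@ux).round(4),E.round(4))
np.savez('nest.npz',n=n,c=c,ux=ux,uy=uy,mid=mid)
# same strips from top view
t=load('top');m=strips(t);m[:165]=0;m[220:]=0;m[:,:270]=0;m[:,325:]=0
k,l,st,cc=cv2.connectedComponentsWithStats(m)
for i in range(1,k):
  if st[i,4]>30:
    X=onplane(np.argwhere(l==i)[:,::-1],t,n@c+.006,n); print('top strip',st[i,4],X.mean(0).round(4))
# pad
g=load('wp');P=cloud(g);hsv=cv2.cvtColor(g[0],cv2.COLOR_RGB2HSV)
m=(hsv[...,1]<60).astype(np.uint8);r0=np.zeros_like(m);r0[140:245,280:365]=1;m&=r0
k,l,st,cc=cv2.connectedComponentsWithStats(m);i=1+np.argmax(st[1:,4]);print(st[i])
X=onplane(np.argwhere(l==i)[:,::-1],g,.008);rc=cv2.minAreaRect(X[:,:2].astype(np.float32)*1000);print('plate',rc,np.nanpercentile(P[l==i][:,2],[10,50,99.5]).round(4))
lug=(l==i)&(P[...,2]>.025);Q=P[lug];print('lug',lug.sum(),Q.mean(0).round(4),np.degrees(np.arctan2(*np.linalg.svd(Q[:,:2]-Q[:,:2].mean(0),full_matrices=False)[2][0][::-1])))
E
```

```text
Traceback (most recent call last):
  File "meas.py", line 4, in fitplane
    c=s.mean(0);n=np.linalg.svd(s-c,full_matrices=False)[2][2];n*=np.sign(n[2]);e=abs((s-c)@n);s=s[e<max(.001,2*e.std())]
                  ~~~~~~~~~~~~~^^^^^^^^^^^^^^^^^^^^^^^^^
numpy.linalg.LinAlgError: SVD did not converge
```

NaNs (missing depth) need dropping.

```bash
sed -i 's/^def fitplane(s):/def fitplane(s):\n    s=s[np.isfinite(s).all(1)]/' meas.py
cat > m1.py <<'E'
from meas import *
g=load('wn');P=cloud(g)
c,n,k=fitplane(P[140:232,294:358].reshape(-1,3)); print('face',c.round(4),n.round(4),np.degrees(np.arccos(n[2])).round(2),k)
m=strips(g); m[:100]=0;m[250:]=0;m[:,:255]=0;m[:,395:]=0
k,l,st,cc=cv2.connectedComponentsWithStats(m); idx=[i for i in range(1,k) if st[i,4]>200]
up=np.array([0,-1,0.]);up-=n*(up@n);up/=np.linalg.norm(up)
S=[]
for i in idx:
    X=onplane(np.argwhere(l==i)[:,::-1],g,n@c+.006,n)
    rc=cv2.minAreaRect(np.c_[X@up,X@np.cross(n,up)].astype(np.float32)*1000); print('strip',st[i],X.mean(0).round(4),np.round(rc[1],1),rc[2])
    vx=np.linalg.svd(X-X.mean(0),full_matrices=False)[2][0]; vx*=np.sign(vx@up); S.append((X.mean(0),vx)); print('dir',vx.round(4))
ux=S[0][1]+S[1][1];ux-=n*(ux@n);ux/=np.linalg.norm(ux);uy=np.cross(n,ux);mid=(S[0][0]+S[1][0])/2
print('sep',(S[0][0]-S[1][0])@uy,'ux',ux.round(4),'mid',mid.round(4))
gray=g[0].mean(2)
for u in(300,320,340):
  col=gray[112:140,u]; print(col.astype(int)); v=112+np.argmax(np.diff(col))+.5; E=onplane([(u,v)],g,n@c+.007,n)[0]; print(v,'stop x',((E-mid)@ux).round(4),E.round(4))
np.savez('nest.npz',n=n,c=c,ux=ux,uy=uy,mid=mid)
t=load('top');m=strips(t);m[:165]=0;m[220:]=0;m[:,:270]=0;m[:,325:]=0
k,l,st,cc=cv2.connectedComponentsWithStats(m)
for i in range(1,k):
  if st[i,4]>30:
    X=onplane(np.argwhere(l==i)[:,::-1],t,n@c+.006,n); print('top strip',st[i,4],X.mean(0).round(4))
g=load('wp');P=cloud(g);hsv=cv2.cvtColor(g[0],cv2.COLOR_RGB2HSV)
m=(hsv[...,1]<60).astype(np.uint8);r0=np.zeros_like(m);r0[140:245,280:365]=1;m&=r0
k,l,st,cc=cv2.connectedComponentsWithStats(m);i=1+np.argmax(st[1:,4]);print(st[i])
X=onplane(np.argwhere(l==i)[:,::-1],g,.008);rc=cv2.minAreaRect(X[:,:2].astype(np.float32)*1000);print('plate',rc,np.nanpercentile(P[l==i][:,2],[10,50,99.5]).round(4))
Q=P[(l==i)&(P[...,2]>.025)];print('lug',len(Q),Q.mean(0).round(4),np.degrees(np.arctan2(*np.linalg.svd(Q[:,:2]-Q[:,:2].mean(0),full_matrices=False)[2][0][::-1])))
E
python3 m1.py
```

```text
face [0.5713 0.0201 0.0771] [-0.02    0.4166  0.9089] 24.65 5087
strip [ 365  126   18  115 1495] [0.6104 0.0289 0.0806] [99.5 13.4] 2.8382465839385986
dir [ 0.0481 -0.9076  0.4171]
strip [ 267  130   25  113 1519] [0.5327 0.0244 0.0809] [99.  13.4] 3.0356743335723877
dir [ 0.0436 -0.9078  0.4171]
sep 0.07788320617774588 ux [ 0.0459 -0.9077  0.4171] mid [0.5715 0.0266 0.0808]
[220 179 145 133 133 131 131 132 127 131 127 129 127 127 122 116 112 141
 198 230 238 239 238 239 239 239 239 239]
129.5 stop x -0.0455 [0.5505 0.0674 0.0627]
[187 150 135 131 131 130 131 130 130 127 126 124 125 124 119 112 119 152
 201 227 236 237 239 237 238 237 238 236]
129.5 stop x -0.0448 [0.5664 0.0676 0.063 ]
[160 134 131 131 130 130 132 128 127 128 124 126 121 116 112 117 131 158
 200 230 237 239 239 239 238 239 239 238]
129.5 stop x -0.0441 [0.5823 0.0678 0.0632]
top strip 116 [0.6086 0.0234 0.0831]
top strip 121 [0.5303 0.0215 0.0822]
[ 290  150   65   81 4996]
plate ((478.3788757324219, 282.1092529296875), (59.09090805053711, 78.9930648803711), 38.32592010498047) [0.0073 0.0084 0.0504]
lug 728 [0.4754 0.2862 0.0447] -51.62430364430537
```

The strips are 78 mm apart (expected 79), the slope is 24.65° and the strips are yawed 2.6–3°. The plate measures 59x79 mm at (0.4784, 0.2821), with its long axis at -51.7°. Grasping now.

Run:
```python
from h import *
a=np.radians(-51.7); q=quat([-np.cos(a),-np.sin(a),0],[0,0,-1]); p=np.array([.4784,.2821,0])
r.reach(p+[0,0,.13],q); command_gripper(.06,80)
print(r.move_straight(p+[0,0,.038],speed=.1,max_force=15), r.read_state()['eef_pos'])
command_gripper(0.0,90); s=r.read_state(); print(s['grip_width'],s['grip_force'],s['contact_force'])
r.move_straight(p+[0,0,.15],speed=.12); r.hold(.3); s=r.read_state(); print(s['grip_width'],np.round(s['contact_force'],2),np.round(s['torque'],3),s['time_s'])
g=grab('wrist'); savez('wg',g); save('wg',g[0])
```

```text
False [0.47883376 0.28229084 0.03858458]
0.01050306114118289 88.3899374306202 [-0.72933821 -0.13909701  5.18733867]
0.010660014936476305 [ 0.02 -0.46 -4.39] [-0.011 -0.007  0.05 ] 6.85
```

View pics/wg.png

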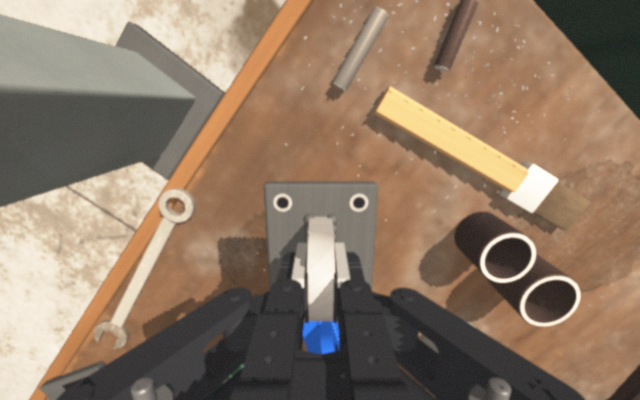

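The pad-eye is held by its lug. The plate spans columns 265–377 and its front edge is at row 182. The load is 4.4 N, about 0.45 kg, which fits. Next I'll measure the plate in the tool frame, which also shows the wrist camera's bias.

Run:
```python
from meas import *
g=load('wg'); im,d,K,k1,C=g; Tc=np.array(optics.camera_model('wrist')['tool_from_camera'])
gt=(im,d,K,k1,Tc); P=cloud(gt)
c,n,k=fitplane(P[186:235,272:300].reshape(-1,3)); s=np.vstack([P[215:260,272:290].reshape(-1,3),P[190:196,300:345].reshape(-1,3),P[215:260,352:370].reshape(-1,3)]); c,n,k=fitplane(s); print('plate top tool',c.round(4),n.round(4),k)
gray=im.mean(2); z=c[2]
hsv=cv2.cvtColor(im,cv2.COLOR_RGB2HSV)
m=((hsv[...,1]<60)&(P[...,2]<z+.015)).astype(np.uint8); r0=np.zeros_like(m); r0[170:262,255:390]=1; m&=r0
k,l,st,_=cv2.connectedComponentsWithStats(m); i=1+np.argmax(st[1:,4]); print(st[i]); mm=l==i
L=[];Rr=[];T=[]
for v in range(200,250,2):
    x=np.where(mm[v])[0]; L.append((x[0]-.5,v)); Rr.append((x[-1]+.5,v))
for u in range(275,368,3): T.append((u,np.where(mm[:,u])[0][0]-.5))
for nm,e in zip('LRT',(L,Rr,T)):
    X=onplane(e,gt,n@c,n); f=cv2.fitLine((X[:,:2]*1000).astype(np.float32),cv2.DIST_HUBER,0,.01,.01).ravel(); print(nm,X.mean(0).round(4),np.median(X,0).round(4),f.round(3))
```

```text
plate top tool [0.0138 0.0001 0.0304] [1.e-03 5.e-04 1.e+00] 1643
[ 264  182  114   80 8695]
L [ 0.0171 -0.0296  0.0304] [ 0.0173 -0.0296  0.0304] [ 1.0000e+00  2.0000e-02  1.7586e+01 -2.9631e+01]
R [0.0171 0.029  0.0304] [0.0173 0.029  0.0304] [1.0000e+00 2.0000e-03 1.6434e+01 2.9032e+01]
T [ 0.0408 -0.0005  0.0304] [ 0.0408 -0.0005  0.0304] [ 0.     1.    40.822  0.902]
```

The plate is centred to within 0.5 mm and square to the gripper, and its underside is 38.5 mm ahead of the TCP as planned. So the wrist camera's bias is negligible. Next: tilt, approach, and look just above the strips.

```bash
cat >> h.py <<'E'
try:
    N=np.load('nest.npz'); n_,ux_=N['n'],N['ux']; n_=n_/np.linalg.norm(n_)
    mid0=N['mid']; seat0=mid0-n_*(n_@(mid0-N['c']))-.007*ux_
    Q=quat(-ux_,-n_); RQ=R.from_quat(Q).as_matrix(); ux_=-RQ[:,0]; uy_=np.cross(n_,ux_)
except Exception: pass
def tcp(dx,h,dy=0): return seat0+dx*ux_+h*n_+dy*uy_-RQ@np.array([.0006,0,.0385])
def rel():
    s=r.read_state(); p=s['eef_pos']+RQ@np.array([.0006,0,.0385])-seat0; f=np.array(s['contact_force'])
    return 'x %.4f y %.4f h %.4f'%(p@ux_,p@uy_,p@n_),'F',np.round([f@ux_,f@uy_,f@n_],2),round(s['time_s'],2)
E
python3 - <<'E'
from h import *
print(seat0,r.solve_ik(tcp(.012,.06),Q),tcp(.012,.06))
r.reach(tcp(.012,.06),Q); r.hold(.3); print(rel())
r.move_straight(tcp(.010,.014),speed=.08); r.hold(.3); print(rel())
g=grab('wrist'); savez('wh',g); save('wh',cv2.resize(g[0][130:330,220:430],None,fx=2.8,fy=2.8))
E
```

```text
[0.57133222 0.03049298 0.07237837] [ 0.17995403  0.57187317  1.48738528 -0.46297066  1.18317684  0.32922806] [0.56994484 0.06009412 0.16715631]
('x 0.0114 y -0.0001 h 0.0603', 'F', array([-0.84, -0.06, -4.36]), 8.16)
('x 0.0100 y 0.0002 h 0.0144', 'F', array([-1.87,  0.96, -3.6 ]), 9.18)
```

View pics/wh.png

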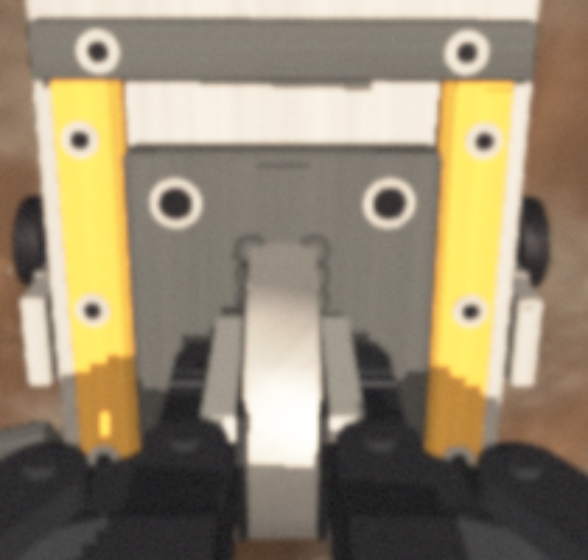

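The plate sits centred between the strips (plate edges 129/438, strip inner edges 125/441 in the crop) and parallel to them, with a clear gap to the stop. Lowering to contact, then sliding down to the stop.

Run:
```python
from h import *
print(r.move_straight(tcp(.010,-.004),Q,speed=.03,max_force=6),*rel())
r.hold(.2); print(rel())
s=r.read_state(); p=np.array(s['eef_pos'])
r.move_straight(p+.0006*n_,Q,speed=.02); r.hold(.2); print(rel())
p=np.array(r.read_state()['eef_pos'])
print(r.move_straight(p-.022*ux_,Q,speed=.03,max_force=8),*rel())
r.hold(.2); print(rel())
```

```text
True x 0.0099 y -0.0001 h 0.0000 F [1.43 0.22 4.53] 9.72
('x 0.0099 y -0.0001 h -0.0000', 'F', array([ 1.69, -0.93,  5.81]), 9.93)
('x 0.0097 y -0.0004 h 0.0001', 'F', array([-2.13,  0.41, -3.76]), 10.38)
True x -0.0001 y -0.0004 h 0.0000 F [4.47 1.12 2.62] 10.83
('x -0.0001 y -0.0004 h -0.0000', 'F', array([3.18, 0.81, 4.71]), 11.03)
```

Run:
```python
from h import *
p=np.array(r.read_state()['eef_pos'])
print(r.move_straight(p-.006*ux_,Q,speed=.015,max_force=10),*rel()); r.hold(.2); print(rel())
for k in range(6):
    f=np.array(r.read_state()['contact_force'])@n_
    if f>10.5: break     # -4 N is the weight: 15 N on the face + margin below
    p=np.array(r.read_state()['eef_pos'])
    r.move_straight(p-.004*n_,Q,speed=.015,max_force=max(3,13-f)); r.hold(.3); print(rel())
s=r.read_state();print(s['grip_width'],s['grip_force'])
g=grab('wrist'); savez('wf',g); a=cv2.resize(g[0][130:330,220:430],None,fx=1.9,fy=1.9)
g=grab('side'); savez('sf',g); b=cv2.resize(g[0][150:270,270:390],(380,380))
save('wf',np.hstack([a,b]))
```

```text
True x -0.0002 y -0.0004 h 0.0001 F [2.4  0.54 3.14] 11.29
('x -0.0001 y -0.0004 h 0.0001', 'F', array([ 3.03, -0.08,  3.59]), 11.49)
('x -0.0001 y -0.0004 h -0.0000', 'F', array([-0.46, -1.27,  6.01]), 12.0)
('x -0.0001 y -0.0004 h 0.0000', 'F', array([0.77, 0.11, 4.28]), 12.51)
('x -0.0001 y -0.0004 h 0.0000', 'F', array([0.6 , 0.4 , 5.48]), 13.02)
('x -0.0001 y -0.0004 h 0.0000', 'F', array([-0.08,  0.53,  3.78]), 13.53)
('x -0.0001 y -0.0004 h 0.0000', 'F', array([ 1.12, -0.61,  3.99]), 14.03)
('x -0.0001 y -0.0004 h -0.0000', 'F', array([1.19, 0.64, 4.3 ]), 14.54)
0.010509534938305063 88.98024693131447
```

View pics/wf.png

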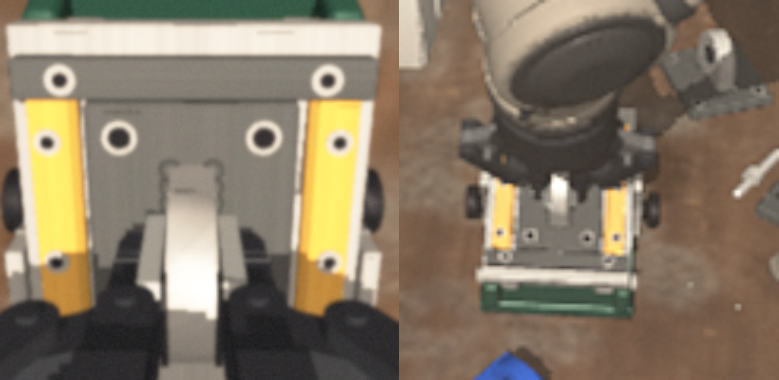

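The plate is home: flush with the stop bar, between the strips, flat at h≈0. However, each force-stopped move resets the target and relaxes the push, so I'll press with small unguarded target steps below the face.

Run:
```python
from h import *
k=0
for k in range(1,16):
    r.move_straight(tcp(-.0001-.0001*min(k,5),-.0003*k,-.0004),Q,speed=.02); r.hold(.3)
    F=[]
    for _ in range(5): F.append(np.array(r.read_state()['contact_force'])); r.hold(.04)
    f=np.mean(F,0); print(k,np.round([f@ux_,f@uy_,f@n_],2),rel()[0])
    if f@n_>12: break
r.hold(1.)
for _ in range(3): print(rel()); r.hold(.1)
s=r.read_state();print(s['grip_width'],s['grip_force'])
```

```text
1 [ 1.71 -0.95  6.06] x -0.0001 y -0.0004 h -0.0000
2 [ 2.04 -2.31  8.28] x -0.0001 y -0.0004 h -0.0000
3 [ 2.35 -3.17 10.7 ] x -0.0001 y -0.0004 h -0.0000
4 [ 3.22 -3.32 12.57] x -0.0001 y -0.0004 h -0.0000
('x -0.0001 y -0.0004 h -0.0000', 'F', array([ 2.15, -3.46, 12.71]), 18.68)
('x -0.0001 y -0.0004 h -0.0000', 'F', array([ 2.44, -2.91, 12.72]), 18.77)
('x -0.0001 y -0.0004 h -0.0000', 'F', array([ 2.92, -3.01, 12.86]), 18.88)
0.011155017581839958 90.29837340116501
```

The sensor reads a steady 12.8 N along the normal. Adding the part's weight (about 4 N) puts about 17 N on the face. The stop is reacting against the lower edge, and the grip is holding. Handing in.

```bash
python3 -c "
from h import *
print(r.finish_job())"
```

```text
the job is handed in; nothing more can be done
None
```

I gripped the 80 x 60 mm pad-eye, tilted it to the 24.7° slope and seated it between the strips against the bottom stop; I handed it in at about 19 s still gripped and pressed on with roughly 13 N from the arm (about 17 N on the face with its weight), and the arm never went near the other pad-eyes, the tin or the marker.

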